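# Press a connector home on a plug-in card

## Task

Someone left a blue relay on the bed of the small bench press: put it in the black tray. Then slide the card, on its backing plate, into the press up to the rear stops so that its raised white connector stands under the ram, push the press's knob all the way down to its stop and hold it there a moment so the connector is fully home, let the knob come back up, and lay the card flat on the blue-green mat again. Keep the card level and leave the other things where they are.

Things in the scene. Friction and masses are not known exactly. Their poses are not given: they have to be found in the camera images.
- press: blue cast bench press with a sprung vertical plunger, fixed, 178 x 90 x 188 mm. Origin: on the ram axis at bench level; x points from its open front to its column, z up. Its head (56 mm wide, 85 to 136 mm high) reaches forward to x = -20 mm; the column starts at x = +30 mm. Two stop pins meet the far edge of the card's plate at x = +10.5 mm; the connector is then under the ram
- bed (a point): the point of the flat steel bed's top, 20 mm over the bench, on the ram axis; axes as the press. The bed is 64 mm wide, from x = -110 to +54 mm. Two side rails, tops 8 mm over the bed, guide the 60 mm wide plate with 2.5 mm to spare each side from x = -51 to +11 mm, with flared mouths from x = -68 mm
- plunger (a joint): travel of the press plunger in m: 0 = up (its spring, 4 N at the top and 9 N at the bottom, brings it back), 0.018 = down on its stop. The ram's pressing face (18 mm along x, 54 mm along y) is 59 mm over the bench when up, 41 mm at the stop
- knob_top (a point): centre of the flat top of the plunger's round black knob (42 mm diameter, red dot on top); 188 mm over the bench when up, 170 mm at the stop; moves with the plunger
- card: green circuit card screwed on an aluminium backing plate 112 x 60 x 8 mm (x by y by z). Origin: centre of the plate's underside; its x axis points to the end with the connector. Parts on the card reach at most 21 mm height. About 0.27 kg
- grip (a point): the middle of the card's grip, 30 mm over the plate's underside, at x = -38 mm of the card: an upright aluminium bar 30 mm long (card x), 10 mm thick (card y), from the plate's top at 8 mm up to 34 mm
- header (a joint): how far the white connector has been pressed into the card, in m: 0 = 6 mm proud, 0.006 = fully home. It is stiff (5 N) and stays where it is pushed
- header_top (a point): centre of the connector's top face; the connector is 12 mm along card x, 50 mm along card y, centred at card x = +45 mm; its top is 27 mm over the plate's underside when fully proud, 21 mm when home
- mat: blue-green mat, 130 x 150 x 3 mm (x by y by z), fixed to the bench; origin: centre of its underside. The card lies on it at the start
- relay: blue box-shaped relay, 13 x 29 x 28 mm (x by y by z), origin at the centre of its underside; it stands on the front of the press bed with its long side about along the press's x axis. 18 g
- tray: black open tray, outside 92 x 66 x 22 mm (x by y by z), walls and floor 2 mm, fixed to the bench; origin: centre of its underside. A small yellow rubber cap lies fixed in its +x end (beyond x = +26 mm)
- oil_bottle: bystander: blue bottle with white cap, 30 mm diameter, 71 mm tall, origin at the centre of its underside
- solder_reel: bystander: small white reel of solder, 56 x 44 x 24 mm, origin at the centre of its underside
- flux_tin: bystander: round yellow tin, 44 mm diameter, 21 mm tall, origin at the centre of its underside
There are look-alikes about, which are no part of the job. Leave any pink or turquoise look-alike of the relay alone.

How it is judged (in metres and radians):
On the way, in this order (a step that is already met when the one before it is completed fails the run):
1. the relay lies in the black tray, let go (x of relay in the frame of tray between -0.046 and 0.046 m and y of relay in the frame of tray between -0.033 and 0.033 m and z of relay in the frame of tray between -0.005 and 0.022 m and linear speed of relay below 0.03 m/s and contact force between the fingers and relay below 0.1 N), for 0.2 s.
2. the card lies in the press, pushed up to the rear stops, its connector still proud under the ram, plunger up (x of header_top in the frame of press between -0.006 and 0.006 m and y of header_top in the frame of press between -0.006 and 0.006 m and z of card in the frame of press below 0.0225 m and angle between the x axis of card and the x axis of press, either way round below 0.12 rad and value of joint each of header, plunger below 0.003 m), for 0.1 s.
3. the plunger is held down on its stop for at least 0.3 s, with the card in place and the connector home (x of header_top in the frame of press between -0.006 and 0.006 m and y of header_top in the frame of press between -0.006 and 0.006 m and z of card in the frame of press below 0.0225 m and angle between the x axis of card and the x axis of press, either way round below 0.12 rad and value of joint plunger above 0.0165 m and value of joint header above 0.0048 m), for 0.3 s.
At the end, for the whole second after the job is handed in: The connector is home (within 1.2 mm of fully down), the plunger is back up (within 2 mm), the card lies flat and still on the mat (the plate's middle within 45 mm of the mat's middle along mat x and 55 mm along mat y, tilt under 0.06 rad), and the relay lies in the black tray (all of step 1 and value of joint plunger below 0.002 m and value of joint header above 0.0048 m and x of card in the frame of mat between -0.045 and 0.045 m and y of card in the frame of mat between -0.055 and 0.055 m and z of card in the frame of mat below 0.007 m and angle between card's own z axis and vertical below 0.06 rad and linear speed of card below 0.02 m/s); the robot touches nothing.
It fails at once if the card is tilted more than 0.4 rad (angle between card's own z axis and vertical above 0.4 rad).
It fails at once if a bystander is moved by more than 25 mm or tipped (distance of any of oil_bottle, solder_reel, flux_tin from where it was at the start of the episode above 0.025 m or angle between oil_bottle's own z axis and vertical above 0.4 rad).
It also fails if it takes over 72 s, if anything falls off the work surface, if the arm or the gripper's body presses on something with over 40 N, if the wrist force passes 120 N, or if a joint passes its speed limit or range.

## Robot

A 6-joint arm with a two-finger parallel gripper is mounted at the origin on a cart in front of the work surface, level with it; the furniture and walls round the work are solid. World frame = base frame: x ahead of the robot, y to its left, z up, the work surface at z = 0. Lengths are in mm, angles in rad, forces in N, time in s.
With the tool pointing down it reaches from about 275 to 750 mm from the base axis. Payload 10.2 kg.
Tool frame: the origin (TCP) lies midway between the tips of the shut fingers; the grasp point (between the pads) lies 19 mm behind it; z points along the fingers, y is the line along which they close (so a half turn about z gives the same grasp; the last joint's range is limited). The gripper opens to 85 mm and grips with 20 to 120 N. Pads are 22 mm wide; open, the fingers measure 114 mm over their backs; the gripper's body (76 mm by 85 mm) begins 54 mm behind the grasp point. The pads swing forward as they close: fully open they stand 13 mm farther back than shut.
Start: joints at [1.011, 0.313, 1.498, -0, 1.331, -0.223], TCP at [173.509, 495.506, 231.294] pointing down, gripper open.
Joint ranges: [-2.94, 2.94], [-0.97, 2.17], [0.19, 2.56], [-1.23, 4.37], [0.02, 3.11], [-2.88, 2.88]. Speed limits (rad/s): [2.39, 2.39, 3.01, 3.14, 3.14, 3.14].

## Interface

Orientations are given as a unit quaternion [w, x, y, z].
In Python, from rig import ctrl, capture, camera_info gives the robot as it stands.
- The arm moves only by the tool apply_moves, never from a script. Its argument "targets" is a list of rows, each a list of 3 entries, a list of its own where there are three numbers: the finger opening in mm, from 0 to 85.4, then the shift along the world's x, y, z in mm, then the turn, a rotation vector about the world's x, y, z in degrees. In form: [[grip, [dx, dy, dz], [rx, ry, rz]], ...]. A call has 1 to 20 rows; each row is the pose to reach, as a shift and turn from the pose commanded when the call began; what a row does not reach only later rows make up. A row lasts 1/10 s, in which the tool goes at most 50 mm and 8.59 degrees, less where a joint would pass 70% of its speed; a pose out of reach is approached as far as the arm can. A call with a gripper value outside its range is refused whole. The fingers move at their own pace and stop on an object; "squeeze" is the grip in N (left out, the last holds). Time passes only in rows, so rows that repeat a pose let the fingers close. It gives the time, the measured TCP pose, the force, the opening and the grip force at its end, in the units of the state.
- ctrl.sense(): the state, without advancing time (a new reading comes with each control period).
- capture(name): name is "side" or "top" or "wrist"; returns (picture, depth): 400x640x3 uint8, blue, green, red; 400x640 float32, mm along the optical axis (not along the pixel's ray), 0 where there is no reading.
- camera_info(name): a dict with "vfov" (degrees; the focal length in pixels is half the picture's height over the tangent of half this angle, whatever the lens; pixels are square), "cx", "cy" (the principal point, pixels), "extrinsics" (4x4, takes a point from camera to world coordinates). Camera axes: x right, y down, z forward; pixel columns grow to the right and rows downward; lengths in mm; the calibration is good to about 2 mm. A picture is of the moment at which its call begins: read the wrist's pose just before it. camera_info takes no time and is no camera call; for the wrist camera it gives the pose at the moment of the call.
- ctrl.finish_job(): hands the job in; it is judged then, once.
The state is a dict: "time_s": time; "joints": joint angles; "dq": joint speeds; "tau": joint torques, N m; "eef_pos": TCP position; "ee_rot": TCP orientation; "force": force on the tool from outside, world axes, zero at the start; "wrist_torque": the same for the moment, N m; "grip_width": opening from 0.0 (shut) to 1.0 (fully open); "grip_force": force on a finger pad.
Only numpy, scipy, OpenCV 4.12 (cv2) and the standard library are available. Lean on these libraries where they do the work, as an engineer would, in place of code of your own. Each camera call takes 0.05 s, during which the arm holds its last target. There are 200 camera calls.

## Working session

There is one attempt and no reset: what is moved stays moved. The work goes in short steps, Python scripts to look and compute and a tool call to move; the robot and the scene stay as the last step left them, time stands still between calls to the robot, and variables do not carry over. Pictures are saved under pics/ and viewed, at most 10 in all, crops included, and the job is handed in when it is done.

Besides the shell and the picture viewer there is one more tool, called after "Emit:" in YAML: its name, and indented under it one key for each argument. apply_moves: Moves the arm, as the interface text tells. Its arguments: {"type":"object","properties":{"targets":{"type":"array","items":{"type":"array"}},"squeeze":{"type":"number"}},"required":["targets"]}

```bash
ls; mkdir -p pics
cat > h.py <<'E'
import numpy as np, cv2
from rig import ctrl, capture, camera_info
def cloud(n):
    ci=camera_info(n); im,d=capture(n)
    f=200/np.tan(np.radians(ci["vfov"])/2); E=np.array(ci["extrinsics"])
    v,u=np.mgrid[0:400,0:640]
    P=np.stack([(u-ci["cx"])/f*d,(v-ci["cy"])/f*d,d],-1)@E[:3,:3].T+E[:3,3]
    P[d<=0]=np.nan
    return im,d,P
E
python3 - <<'E'
from h import *
for n in("top","side"):
    im,d,P=cloud(n); np.savez(f"{n}0.npz",im=im,P=P); cv2.imwrite(f"pics/{n}0.png",im)
    ci=camera_info(n); print(n,ci["vfov"],np.round(ci["extrinsics"],2).tolist())
print({k:np.round(v,3) for k,v in ctrl.sense().items()})
E
```

```text
pics
top 44.719649050089096 [[0.01, -0.98, 0.18, 316.19], [-1.0, -0.01, 0.01, -183.68], [-0.01, -0.18, -0.98, 1302.81], [0.0, 0.0, 0.0, 1.0]]
side 52.67980099197385 [[-0.99, -0.05, 0.1, 454.23], [-0.11, 0.47, -0.88, 551.27], [-0.0, -0.88, -0.47, 541.19], [0.0, 0.0, 0.0, 1.0]]
{'time_s': np.float64(0.1), 'joints': array([ 1.011,  0.313,  1.498,  0.   ,  1.331, -0.223]), 'dq': array([ 0.002, -0.002, -0.002,  0.   , -0.001, -0.001]), 'tau': array([ 2.0000e-03, -4.1290e+01, -2.6014e+01, -0.0000e+00,  3.0000e-03,
        0.0000e+00]), 'eef_pos': array([173.379, 495.321, 230.794]), 'ee_rot': array([-0.   ,  0.168,  0.986, -0.001]), 'force': array([ 0.31 ,  0.635, -0.662]), 'wrist_torque': array([-0.005,  0.005,  0.004]), 'grip_force': np.float64(0.0), 'grip_width': np.float64(0.998)}
```

View pics/top0.png

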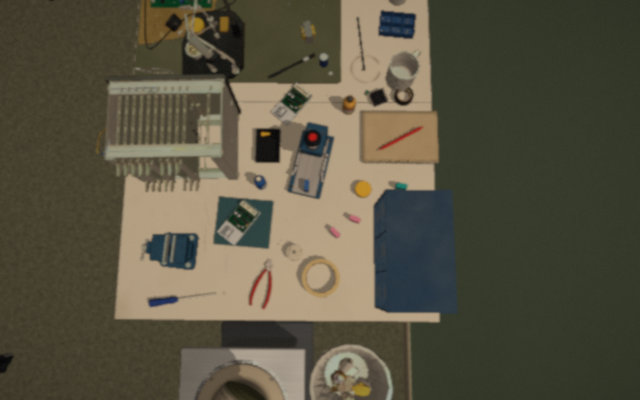

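View pics/side0.png

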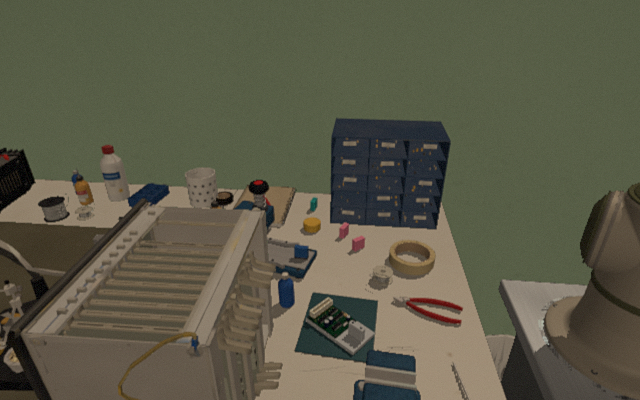

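The top view shows the press (knob at 313,138, bed front near 305,190 with the relay at 305,185), the tray at (267,145), the mat and card at (243,222), the bottle at (260,182), the reel at (292,251), the tin at (363,188), and a rack at the upper left. The side view shows the same layout, with the tray hidden behind the rack.

```bash
cat > m.py <<'E'
from h import *
D=np.load("top0.npz");im=D["im"];P=D["P"];hsv=cv2.cvtColor(im,cv2.COLOR_BGR2HSV)
def at(u,v): return np.round(P[v,u],0).tolist(), hsv[v,u].tolist()
for n,(u,v) in dict(knob=(313,138),relay=(305,185),tray=(262,152),mat=(220,240),card=(228,235),bottle=(260,182),reel=(292,251),tin=(363,188),rack=(230,150),rackend=(215,90),bed=(310,165),bench=(290,210)).items(): print(n,at(u,v))
def rect(name,mask,box):
    m=np.zeros((400,640),np.uint8);a,b,c,d=box;m[b:d,a:c]=mask[b:d,a:c]
    q=P[(m>0)][:,:3];q=q[~np.isnan(q).any(1)]
    r=cv2.minAreaRect(q[:,:2].astype(np.float32));print(name,len(q),np.round(r[0],1),np.round(r[1],1),round(r[2],1),"z",np.round(np.percentile(q[:,2],[5,50,95]),0))
    return q
H,S,V=cv2.split(hsv)
rect("mat",(H>80)&(H<105)&(S>90)&(P[...,2]<12),(205,190,280,255))
rect("tray",(V<45)&(P[...,2]<40),(250,120,284,168))
rect("bed/rails",(P[...,2]>15)&(P[...,2]<35),(283,120,340,200))
rect("bedrelay",(P[...,2]>36)&(P[...,2]<60),(283,172,325,200))
rect("cardplate",(P[...,2]>7)&(P[...,2]<60),(210,192,270,250))
rect("grip",(P[...,2]>31)&(P[...,2]<60),(210,192,270,250))
rect("knob",(P[...,2]>175),(290,115,340,165))
rect("bottle",(P[...,2]>15),(250,172,270,192))
z=np.where(np.isnan(P[...,2]),0,P[...,2])
c=np.hstack([im[110:260,200:345],cv2.applyColorMap(np.clip(z[110:260,200:345]*1.3,0,255).astype(np.uint8),cv2.COLORMAP_JET)])
c[:,:145]=np.clip(c[:,:145].astype(float)*1.6,0,255)
cv2.imwrite("pics/c0.png",cv2.resize(c,(800,414),interpolation=cv2.INTER_CUBIC))
E
python3 m.py
```

```text
knob ([654.0, -178.0, 190.0], [1, 221, 172])
relay ([569.0, -157.0, 46.0], [107, 129, 107])
tray ([670.0, -37.0, 2.0], [15, 49, 21])
mat ([426.0, 69.0, 4.0], [86, 80, 67])
card ([437.0, 44.0, 29.0], [16, 42, 135])
bottle ([574.0, -39.0, 54.0], [108, 142, 99])
reel ([397.0, -124.0, 11.0], [18, 74, 145])
tin ([566.0, -312.0, 24.0], [20, 201, 189])
rack ([642.0, 30.0, 122.0], [16, 69, 96])
rackend ([752.0, 49.0, 242.0], [33, 37, 151])
bed ([630.0, -170.0, 18.0], [14, 58, 141])
bench ([nan, nan, nan], [18, 71, 182])Traceback (most recent call last):
  File "m.py", line 11, in <module>
    rect("mat",(H>80)&(H<105)&(S>90)&(P[...,2]<12),(205,190,280,255))
    ~~~~^^^^^^^^^^^^^^^^^^^^^^^^^^^^^^^^^^^^^^^^^^^^^^^^^^^^^^^^^^^^^
  File "m.py", line 8, in rect
    r=cv2.minAreaRect(q[:,:2].astype(np.float32));print(name,len(q),np.round(r[0],1),np.round(r[1],1),round(r[2],1),"z",np.round(np.percentile(q[:,2],[5,50,95]),0))
                                                                                                                                 ~~~~~~~~~~~~~^^^^^^^^^^^^^^^^^^
    return _quantile_unchecked(
        a, q, axis, out, overwrite_input, method, keepdims, weights)
    return _ureduce(a,
                    func=_quantile_ureduce_func,
    ...<5 lines>...
                    overwrite_input=overwrite_input,
                    method=method)
    r = func(a, **kwargs)
    result = _quantile(arr,
                       quantiles=q,
    ...<2 lines>...
                       out=out,
                       weights=wgt)
    slices_having_nans = np.isnan(arr[-1, ...])
                                  ~~~^^^^^^^^^
IndexError: index -1 is out of bounds for axis 0 with size 0
```

```bash
sed -i 's/(S>90)&(P/(S>60)\&(P/; s/    r=cv2/    if len(q)<4: print(name,"few"); return\n    r=cv2/' m.py; python3 m.py | tail -9
```

```text
bench ([nan, nan, nan], [18, 71, 182])
mat 1183 [475.5   9.1] [140.6 120.9] 85.6 z [-2.  2.  7.]
tray 648 [686.4 -52.1] [64.2 92.2] 89.8 z [-3.  1. 18.]
bed/rails 1342 [ 634.3 -170.5] [ 90.2 177.5] 77.5 z [16. 19. 28.]
bedrelay 53 [ 568.4 -159.9] [27.4 10.7] 0.6 z [42. 48. 50.]
cardplate 939 [474.2   8.8] [146.9 127. ] 84.7 z [ 7. 13. 31.]
grip 47 [478.8  27.8] [ 38.6 101. ] 47.3 z [32. 36. 40.]
knob 234 [ 656.7 -175.7] [40.5 38.4] 0.7 z [179. 185. 190.]
bottle 131 [578.9 -35.9] [28.5 29.2] 50.8 z [20. 53. 70.]
```

View pics/c0.png

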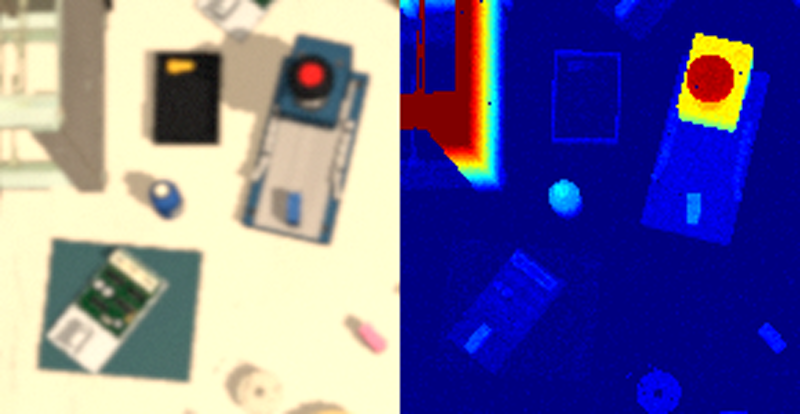

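The crop shows the press yawed about -12°, the relay at crop (293,207), the tray with its cap at the +x end, and the card at about -40° with its connector up and to the right. Next I move over the relay for a wrist view.

Emit:
apply_moves:
  targets:
    - [85,[367,-645,0],[0,0,7]]
    - [85,[367,-645,0],[0,0,7]]
    - [85,[367,-645,0],[0,0,7]]
    - [85,[367,-645,0],[0,0,7]]
    - [85,[367,-645,0],[0,0,7]]
    - [85,[367,-645,0],[0,0,7]]
    - [85,[367,-645,0],[0,0,7]]
    - [85,[367,-645,0],[0,0,7]]
    - [85,[367,-645,0],[0,0,7]]
    - [85,[367,-645,0],[0,0,7]]
    - [85,[367,-645,0],[0,0,7]]
    - [85,[367,-645,0],[0,0,7]]
    - [85,[367,-645,0],[0,0,7]]
    - [85,[367,-645,0],[0,0,7]]
    - [85,[367,-645,0],[0,0,7]]
    - [85,[367,-645,0],[0,0,7]]
    - [85,[367,-645,0],[0,0,7]]
    - [85,[367,-645,0],[0,0,7]]
    - [85,[367,-645,0],[0,0,7]]
    - [85,[367,-645,0],[0,0,7]]

```text
time_s: 2.1
eef_pos: [540.4, -148.7, 231.7]
ee_rot: [0.0, 0.107, 0.994, -0.0]
force: [-0.0, 0.1, 0.4]
grip_width: 0.993
grip_force: 0.0
```

Run:
```python
from h import *
P=np.load("top0.npz")["P"]
m=(P[...,2]>60)&(P[...,1]>-30); m[:, :60]=0; m[:70]=0;m[195:]=0
q=P[m]; q=q[(q[:,1]>-30)]
for x in range(580,800,40):
    s=q[abs(q[:,0]-x)<20]; print(x,len(s),np.round(np.percentile(s[:,1],[0,1]),0) if len(s) else "", "zmax",s[:,2].max() if len(s) else "")
print(ctrl.sense()["eef_pos"],ctrl.sense()["ee_rot"],np.round(camera_info("wrist")["extrinsics"],2).tolist())
im,d,P=cloud("wrist");np.savez("w1.npz",im=im,P=P)
cv2.imwrite("pics/w1.png",np.clip(im*1.4,0,255))
```

```text
580 1937 [-30.  29.] zmax 267.4029406440791
620 1912 [26. 29.] zmax 268.22989633314955
660 1646 [29. 30.] zmax 244.80316167697902
700 1688 [30. 31.] zmax 244.7281045506479
740 2231 [31. 33.] zmax 249.52584221321467
780 2073 [25. 26.] zmax 257.0506588338151
[ 540.37288225 -148.69292602  231.66907183] [ 2.20683600e-04  1.06580406e-01  9.94304060e-01 -7.24859491e-05] [[0.21, 0.94, 0.25, 476.55], [0.98, -0.21, -0.06, -135.56], [-0.0, 0.26, -0.97, 374.12], [0.0, 0.0, 0.0, 1.0]][ WARN:0@0.640] global loadsave.cpp:1063 imwrite_ Unsupported depth image for selected encoder is fallbacked to CV_8U.
```

View pics/w1.png

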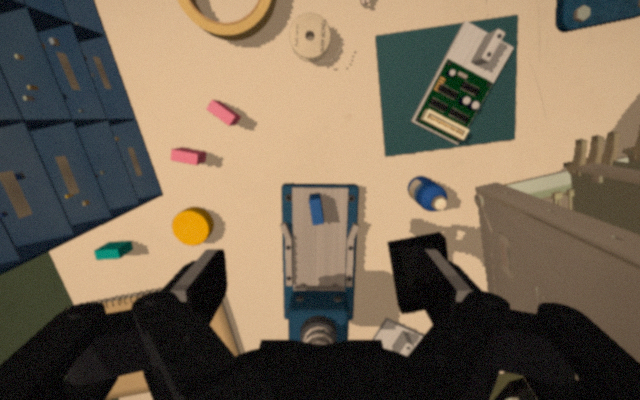

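The wrist view shows the relay at (317,209) standing on the bed, the card with its grip at (490,47) and connector at (445,124), and the bed edges at columns 284–356.

```bash
cat > m2.py <<'E'
from h import *
def meas(im,P):
    H,S,V=cv2.split(cv2.cvtColor(im,cv2.COLOR_BGR2HSV)); X,Y,Z=P[...,0],P[...,1],P[...,2]
    def rect(name,m,pts=P):
        q=P[m]
        if len(q)<10: print(name,"few",len(q));return
        c,s,a=cv2.minAreaRect(q[:,:2].astype(np.float32))
        if s[0]<s[1]: a+=90
        b=q[:,:2]-q[:,:2].mean(0);w,v=np.linalg.eigh(b.T@b);pa=np.degrees(np.arctan2(v[1,1],v[0,1]))
        print(name,len(q),"rect",np.round(c,1),np.round(s,1),round(a,1),"mean",np.round(q.mean(0),1),"pca",round((pa+90)%180-90,1))
    nearrel=(abs(X-568)<30)&(abs(Y+160)<22)
    rect("relaytop",nearrel&(Z>43)&(Z<55))
    rect("bedplate",(abs(X-590)<70)&(abs(Y+160)<60)&(Z>15)&(Z<35)&(Z>12)&(S<110))
    rect("bedall",(X<650)&(X>500)&(abs(Y+160)<60)&(Z>12)&(Z<35))
    nc=(abs(X-480)<70)&(abs(Y-15)<70)
    rect("card",nc&(Z>7.5)&(Z<45))
    rect("griptop",nc&(Z>33.5)&(Z<45))
    rect("conn",nc&(Z>24)&(X>480))
    rect("mat",(abs(X-475)<90)&(abs(Y-10)<90)&(H>80)&(H<105)&(S>60)&(Z<12))
    rect("traywall",(abs(X-686)<60)&(abs(Y+52)<45)&(Z>12)&(Z<30))
if __name__=="__main__":
    D=np.load("w1.npz");meas(D["im"],D["P"])
    P=D["P"]
    for u,v in((317,209),(317,198),(320,280),(490,47),(445,124),(284,186),(356,186),(284,316),(352,316),(360,120)): print(u,v,np.round(P[v,u],1))
E
python3 m2.py
```

```text
relaytop 314 rect [ 571.6 -162. ] [12.5 29. ] 176.0 mean [ 571.  -161.8   47.8] pca -4.2
bedplate 5985 rect [ 608.9 -166.4] [ 90.7 120.2] 167.5 mean [ 605.8 -167.1   20.7] pca -21.7
bedall 5913 rect [ 604.4 -165.5] [ 90.7 110.8] 167.2 mean [ 598.8 -165.6   20.4] pca -30.0
card 6288 rect [476.6  19. ] [ 60.6 112. ] 142.5 mean [474.1  17.9  16.1] pca -37.5
griptop 361 rect [446.4  41.8] [10.6 29.5] 144.0 mean [446.3  41.4  36.6] pca -37.2
conn 514 rect [5.008e+02 2.000e-01] [50.2 40.7] 52.7 mean [509.7  -4.5  27.7] pca 75.5
mat 7807 rect [477.    7.8] [146.2 126.1] 85.6 mean [474.5  -4.1   3. ] pca 65.0
traywall 643 rect [688.9 -54.5] [66.  93.2] 179.4 mean [674.9 -62.2  18.7] pca -21.9
317 209 [ 568.5 -159.8   48.1]
317 198 [ 557.7 -157.5   43.9]
320 280 [ 666.6 -178.    19.8]
490 47 [447.2  38.8  37.3]
445 124 [512.1  -6.   20.8]
284 186 [ 542.5 -193.4   16.2]
356 186 [ 560.5 -112.3   14.6]
284 316 [ 708.4 -234.6   17.1]
352 316 [ 726.5 -149.    17.9]
360 120 [ 4.892e+02 -9.270e+01  2.000e-01]
```

Emit:
apply_moves:
  targets:
    - [50,[31,-12.5,-50],[0,0,8]]
    - [50,[31,-12.5,-100],[0,0,8]]
    - [50,[31,-12.5,-140],[0,0,8]]
    - [50,[31,-12.5,-165],[0,0,8]]
    - [50,[31,-12.5,-180],[0,0,8]]
    - [50,[31,-12.5,-195],[0,0,8]]
    - [50,[31,-12.5,-206],[0,0,8]]
    - [50,[31,-12.5,-206],[0,0,8]]
    - [5,[31,-12.5,-206],[0,0,8]]
    - [5,[31,-12.5,-206],[0,0,8]]
    - [5,[31,-12.5,-206],[0,0,8]]
    - [5,[31,-12.5,-206],[0,0,8]]
    - [5,[31,-12.5,-206],[0,0,8]]
    - [5,[31,-12.5,-206],[0,0,8]]
    - [5,[31,-12.5,-206],[0,0,8]]
    - [5,[31,-12.5,-206],[0,0,8]]
  squeeze: 25

```text
time_s: 3.75
eef_pos: [572.0, -162.2, 26.2]
ee_rot: [0.001, 0.037, 0.999, -0.0]
force: [-0.7, 0.1, 7.4]
grip_width: 0.139
grip_force: 27.2
```

Emit:
apply_moves:
  targets:
    - [5,[0,0,15],[0,0,0]]
    - [5,[0,0,50],[0,0,0]]
    - [5,[0,0,90],[0,0,0]]
    - [5,[0,5,110],[0,0,0]]
    - [5,[0,45,110],[0,0,0]]
    - [5,[20,85,110],[0,0,0]]
    - [5,[60,108,110],[0,0,0]]
    - [5,[90,108,110],[0,0,0]]
    - [5,[105,108,80],[0,0,0]]
    - [5,[105,108,40],[0,0,0]]
    - [5,[105,108,15],[0,0,0]]
    - [5,[105,108,0],[0,0,0]]
    - [5,[105,108,-8],[0,0,0]]
    - [5,[105,108,-14],[0,0,0]]
    - [5,[105,108,-16],[0,0,0]]
    - [5,[105,108,-16],[0,0,0]]

```text
time_s: 5.35
eef_pos: [676.9, -54.1, 10.2]
ee_rot: [0.001, 0.037, 0.999, -0.0]
force: [-0.1, -0.7, -0.7]
grip_width: 0.139
grip_force: 26.4
```

Emit:
apply_moves:
  targets:
    - [24,[0,0,-1],[0,0,0]]
    - [24,[0,0,-1],[0,0,0]]
    - [24,[0,0,-1],[0,0,0]]
    - [24,[0,0,8],[0,0,0]]
    - [24,[0,0,30],[0,0,0]]
    - [24,[0,0,70],[0,0,0]]
    - [24,[0,0,120],[0,0,0]]
    - [24,[-20,0,140],[0,0,0]]
    - [30,[-60,0,150],[0,0,0]]
    - [30,[-100,0,150],[0,0,0]]
    - [30,[-150,0,150],[0,0,-8]]
    - [30,[-190,20,150],[0,0,-16]]
    - [30,[-215,50,150],[0,0,-24]]
    - [30,[-231,95.5,150],[0,0,-33]]
    - [30,[-231,95.5,150],[0,0,-33]]
    - [30,[-231,95.5,150],[0,0,-33]]
    - [30,[-231,95.5,150],[0,0,-33]]

```text
time_s: 7.05
eef_pos: [445.9, 41.2, 159.8]
ee_rot: [0.001, 0.319, 0.948, 0.0]
force: [-0.6, -1.0, -0.8]
grip_width: 0.351
grip_force: 0.0
```

Run:
```python
from m2 import *
print(ctrl.sense()["eef_pos"],ctrl.sense()["ee_rot"])
im,d,P=cloud("wrist");meas(im,P);np.savez("w2.npz",im=im,P=P)
i2,_,P2=cloud("top")
z=P2[...,2];m=(abs(P2[...,0]-677)<35)&(abs(P2[...,1]+54)<26)&(z>5)
print("in tray",m.sum(),P2[m].mean(0),z[m].max())
cv2.imwrite("pics/a.png",np.vstack([cv2.resize(im,(480,300)),cv2.resize(i2[110:260,200:360],(480,300),interpolation=2)]))
```

```text
[445.89796177  41.15205067 159.80086793] [5.40415255e-04 3.19306705e-01 9.47651273e-01 1.27224633e-05]
relaytop few 0
bedplate few 0
bedall few 0
card 6944 rect [475.7  19.6] [ 60.2 111.1] 142.5 mean [473.8  20.8  15.9] pca -37.7
griptop 367 rect [446.1  42.6] [ 8.8 29.4] 142.8 mean [445.7  42.9  36.7] pca -36.9
conn 976 rect [507.2  24.6] [ 42.9 108.2] 97.7 mean [501.   17.8  84.3] pca -71.7
mat 5800 rect [476.6   8.2] [146.4 125.7] 85.6 mean [467.6  17.3   3. ] pca 64.9
traywall few 0
in tray 103 [669.7920991  -53.53177009  20.5901169 ] 33.055809699411384
```

View pics/a.png

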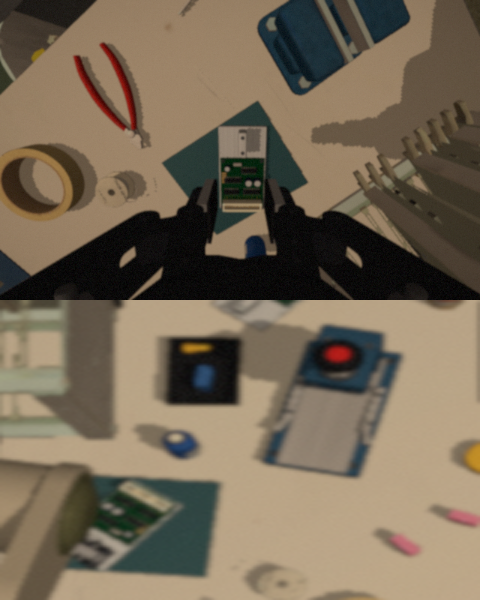

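Relay is in the tray (lower picture, 205,377). The upper picture shows the gripper aligned with the card's grip. Grasp it next.

Emit:
apply_moves:
  targets:
    - [30,[0.3,0.7,-50],[0,0,0]]
    - [30,[0.3,0.7,-95],[0,0,0]]
    - [30,[0.3,0.7,-120],[0,0,0]]
    - [30,[0.3,0.7,-133],[0,0,0]]
    - [30,[0.3,0.7,-143],[0,0,0]]
    - [30,[0.3,0.7,-143],[0,0,0]]
    - [3,[0.3,0.7,-143],[0,0,0]]
    - [3,[0.3,0.7,-143],[0,0,0]]
    - [3,[0.3,0.7,-143],[0,0,0]]
    - [3,[0.3,0.7,-143],[0,0,0]]
    - [3,[0.3,0.7,-143],[0,0,0]]
    - [3,[0.3,0.7,-143],[0,0,0]]
  squeeze: 80

```text
time_s: 8.35
eef_pos: [446.5, 42.0, 17.2]
ee_rot: [0.001, 0.32, 0.948, 0.0]
force: [-0.7, 0.5, 6.6]
grip_width: 0.091
grip_force: 79.6
```

```bash
cat > m3.py <<'E'
from h import *
def run(P,o=np.array([657,-177.]),yaw=-12.6):
    t=np.radians(yaw);R=np.array([[np.cos(t),-np.sin(t)],[np.sin(t),np.cos(t)]])
    q=P.reshape(-1,3);q=q[~np.isnan(q).any(1)];p=(q[:,:2]-o)@R;z=q[:,2]
    for lo,hi in((-105,-85),(-85,-65),(-60,-45),(-45,-30),(-30,-15)):
        s=(p[:,0]>lo)&(p[:,0]<hi)&(abs(p[:,1])<60)
        a=p[s&(z>11)&(z<24),1]; r=p[s&(z>25.5)&(z<31),1]
        print(lo,hi,"body",np.round([np.percentile(a,1),np.percentile(a,99)],1) if len(a) else "","railL",np.round(np.percentile(r[r>0],[3,50,97]),1) if (r>0).sum()>5 else "","railR",np.round(np.percentile(r[r<0],[3,50,97]),1) if (r<0).sum()>5 else "")
    s=(abs(p[:,1])<25)&(z>11)&(z<24)
    print("front x",np.percentile(p[s,0],[0.3,1]))
    s=(abs(p[:,1])<40)&(z>183)&(z<195);k=p[s]
    if len(k): print("knob",cv2.minEnclosingCircle(k.astype(np.float32)),k.mean(0),(k.max(0)+k.min(0))/2)
if __name__=="__main__":
    for f in("w1","top0"): print(f);run(np.load(f+".npz")["P"])
E
python3 m3.py
```

```text
w1
-105 -85 body [-44.7  43.6] railL  railR [-11.4  -6.8  -0.9]
-85 -65 body [-44.1  43.9] railL  railR 
-60 -45 body [-37.7  40.2] railL [32.8 37.9 42.6] railR [-43.4 -38.6 -34.1]
-45 -30 body [-45.   43.2] railL [32.5 36.  39.7] railR [-40.4 -36.6 -33.2]
-30 -15 body [-44.4  43.5] railL [31.9 35.4 39. ] railR [-40.7 -37.  -33.5]
front x [-283.65730232 -281.93738918]
top0
-105 -85 body [-42.5  46. ] railL  railR 
-85 -65 body [-42.1  45.8] railL  railR 
-60 -45 body [-42.4  44.9] railL [22.  38.2 43.8] railR [-38.8 -34.7 -31.6]
-45 -30 body [-42.4  45.4] railL [18.7 37.4 41.5] railR [-38.5 -35.4 -31.8]
-30 -15 body [-43.3  45.8] railL [34.2 36.8 40.4] railR [-38.6 -34.9 -31.8]
front x [-623.54000281 -619.75282032]
knob ((-289.49725341796875, -16.037153244018555), 308.5509948730469) [-110.65329432    0.57545041] [-289.49724286    1.92318239]
```

Emit:
apply_moves:
  targets:
    - [3,[0,0,8],[0,0,0]]
    - [3,[0,0,30],[0,0,0]]
    - [3,[0,0,60],[0,0,0]]
    - [3,[0,-10,65],[0,0,5]]
    - [3,[0,-40,65],[0,0,12]]
    - [3,[0,-80,65],[0,0,19]]
    - [3,[10,-120,65],[0,0,25]]
    - [3,[20,-160,65],[0,0,25]]
    - [3,[40,-180,65],[0,0,25]]
    - [3,[60,-185,65],[0,0,25]]
    - [3,[60,-185,65],[0,0,25]]
    - [3,[60,-185,65],[0,0,25]]

```text
time_s: 9.55
eef_pos: [505.2, -142.4, 81.1]
ee_rot: [-0.001, 0.107, 0.994, 0.0]
force: [-0.3, 0.1, -3.0]
grip_width: 0.096
grip_force: 78.5
```

Run:
```python
from m3 import *
im,d,P=cloud("wrist");np.savez("w3.npz",im=im,P=P);run(P,np.array([657,-176.5]))
t=np.radians(-12.6);R=np.array([[np.cos(t),-np.sin(t)],[np.sin(t),np.cos(t)]])
q=P[~np.isnan(P).any(-1)];p=(q[:,:2]-[657,-176.5])@R
s=(q[:,2]>68)&(q[:,2]<100)&(abs(p[:,1])<34)&(p[:,0]>-190)&(p[:,0]<-50)
r=cv2.minAreaRect(p[s].astype(np.float32));print("card",r,np.percentile(p[s&(p[:,0]>-145)],[1,99],axis=0))
s=(abs(p[:,1])<20)&(q[:,2]>11)&(q[:,2]<24)&(p[:,0]>-150);print("bed x",np.percentile(p[s,0],[0,.5,1]) if s.any() else "")
D=np.load("w1.npz")["P"].reshape(-1,3);p=(D[:,:2]-[657,-176.5])@R;s=(abs(p[:,1])<30)&(D[:,2]>11)&(D[:,2]<24)&(p[:,0]>-150);print("w1 bed x",np.percentile(p[s,0],[0,.5,1]))
cv2.imwrite("pics/w3.png",im)
```

```text
-105 -85 body [-45.5  44.4] railL  railR 
-85 -65 body  railL  railR 
-60 -45 body  railL  railR 
-45 -30 body  railL  railR 
-30 -15 body  railL  railR 
front x [-284.43907433 -283.64736902]
card ((-137.68557739257812, -0.5609245300292969), (74.70643615722656, 60.2005500793457), 0.7643139362335205) [[-144.74648185  -30.00870627]
 [-102.34411854   28.76448748]]
bed x 
w1 bed x [-109.16864549 -108.66022668 -108.46560434]
```

View pics/w3.png

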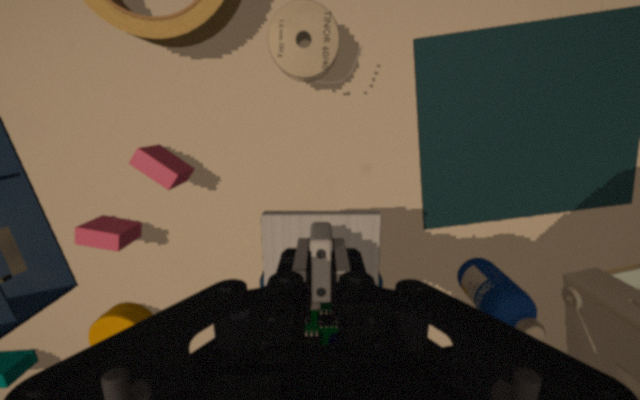

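Emit:
apply_moves:
  targets:
    - [3,[-11.7,2.6,0],[0,0,-0.4]]
    - [3,[-11.7,2.6,-20],[0,0,-0.4]]
    - [3,[-11.7,2.6,-38],[0,0,-0.4]]
    - [3,[-11.7,2.6,-45.5],[0,0,-0.4]]
    - [3,[-11.7,2.6,-45.5],[0,0,-0.4]]
    - [3,[-4,0.9,-45.5],[0,0,-0.4]]
    - [3,[4,-0.9,-45.5],[0,0,-0.4]]
    - [3,[12,-2.7,-45.5],[0,0,-0.4]]
    - [3,[20,-4.5,-45.5],[0,0,-0.4]]
    - [3,[28,-6.2,-45.5],[0,0,-0.4]]
    - [3,[36,-8,-45.5],[0,0,-0.4]]
    - [3,[44,-9.8,-45.5],[0,0,-0.4]]
    - [3,[52,-11.6,-45.5],[0,0,-0.4]]
    - [3,[60,-13.4,-45.5],[0,0,-0.4]]
    - [3,[65,-14.5,-46.5],[0,0,-0.4]]
    - [3,[65,-14.5,-46.5],[0,0,-0.4]]

```text
time_s: 11.2
eef_pos: [571.2, -157.4, 34.5]
ee_rot: [0.0, 0.111, 0.994, -0.0]
force: [-0.0, 0.1, -2.5]
grip_width: 0.094
grip_force: 78.6
```

Emit:
apply_moves:
  targets:
    - [3,[2,-0.4,-1],[0,0,0]]
    - [3,[4,-0.9,-1],[0,0,0]]
    - [3,[5,-1.1,-1.3],[0,0,0]]
    - [3,[6,-1.3,-1.3],[0,0,0]]
    - [3,[7,-1.6,-1.3],[0,0,0]]
    - [3,[7,-1.6,-1.3],[0,0,0]]

```text
time_s: 11.8
eef_pos: [577.8, -159.0, 34.2]
ee_rot: [0.0, 0.111, 0.994, -0.0]
force: [-3.4, 1.5, 6.5]
grip_width: 0.098
grip_force: 79.9
```

Emit:
apply_moves:
  targets:
    - [3,[1,-0.2,0.4],[0,0,0]]
    - [3,[2,-0.4,0.4],[0,0,0]]
    - [3,[2,-0.4,0.4],[0,0,0]]

```text
time_s: 12.1
eef_pos: [579.4, -159.2, 34.3]
ee_rot: [-0.001, 0.111, 0.994, 0.0]
force: [-6.5, 1.2, 6.0]
grip_width: 0.093
grip_force: 79.9
```

Emit:
apply_moves:
  targets:
    - [3,[1,-0.2,0.8],[0,0,0]]
    - [3,[2,-0.4,0.8],[0,0,0]]
    - [3,[2,-0.4,0.8],[0,0,0]]

```text
time_s: 12.4
eef_pos: [579.6, -159.0, 34.3]
ee_rot: [-0.003, 0.111, 0.994, 0.001]
force: [-15.6, 3.6, 9.0]
grip_width: 0.097
grip_force: 80.1
```

Run:
```python
from m3 import *
print(ctrl.sense()["force"],ctrl.sense()["eef_pos"])
t=np.radians(-12.6);R=np.array([[np.cos(t),-np.sin(t)],[np.sin(t),np.cos(t)]])
for n in("wrist","top"):
    im,d,P=cloud(n);q=P[~np.isnan(P).any(-1)];p=(q[:,:2]-[657,-176.5])@R
    s=(q[:,2]>24)&(q[:,2]<34)&(abs(p[:,1])<26)&(p[:,0]>-125)&(p[:,0]<-70)
    if s.sum()>4: print(n,s.sum(),np.percentile(p[s],[0,1,99],axis=0).round(1))
    s=(q[:,2]>11)&(q[:,2]<23.5)&(abs(p[:,1])<30)&(p[:,0]>-125)&(p[:,0]<-70)
    if s.sum()>4: print(n,"bed",s.sum(),np.percentile(p[s],[0,1,99],axis=0).round(1))
    s=(q[:,2]>186)&(q[:,2]<195)&(np.hypot(*p.T)<40)
    if s.sum()>4: print("knob",s.sum(),p[s].mean(0).round(1))
    cv2.imwrite(f"pics/p_{n}.png",im)
```

```text
[-15.62768048   3.55087477   8.99523489] [ 579.60369308 -159.01568386   34.28021399]
wrist 3328 [[-98.6 -26. ]
 [-98.3 -25.7]
 [-71.5  25.6]]
wrist bed 3008 [[-109.3  -30. ]
 [-109.1  -29.4]
 [ -97.9   29.4]]
knob 72 [ 3.8 -0.5]
```

Emit:
apply_moves:
  targets:
    - [3,[-2,0.5,0],[0,0,0]]
    - [3,[-2,0.5,0],[0,0,0]]
    - [30,[-2,0.5,0],[0,0,0]]
    - [30,[-2,0.5,0],[0,0,0]]
    - [30,[-2,0.5,0],[0,0,0]]
    - [30,[-2,0.5,0],[0,0,0]]
    - [30,[-2,0.5,8],[0,0,0]]
    - [30,[-2,0.5,30],[0,0,0]]
    - [30,[-2,0.5,70],[0,0,0]]
    - [30,[-2,0.5,115],[0,0,0]]
    - [30,[-2,0.5,160],[0,0,0]]
    - [15,[-2,0.5,195],[0,0,0]]
    - [0,[-2,0.5,196],[0,0,0]]
    - [0,[-2,0.5,196],[0,0,0]]
    - [0,[-2,0.5,196],[0,0,0]]
  squeeze: 40

```text
time_s: 14.0
eef_pos: [579.3, -159.0, 229.5]
ee_rot: [-0.001, 0.111, 0.994, 0.0]
force: [0.0, -1.1, -0.4]
grip_width: -0.003
grip_force: 0.0
```

Run:
```python
from m3 import *
print(ctrl.sense()["eef_pos"])
t=np.radians(-12.6);R=np.array([[np.cos(t),-np.sin(t)],[np.sin(t),np.cos(t)]])
for n in("wrist","top"):
    im,d,P=cloud(n);q=P[~np.isnan(P).any(-1)];p=(q[:,:2]-[657,-176.5])@R
    for nm,a,b,w,l,h in(("card",24,34,26,-125,-40),("bed",11,23.5,28,-125,-90),("grip",51,58,20,-110,-60)):
        s=(q[:,2]>a)&(q[:,2]<b)&(abs(p[:,1])<w)&(p[:,0]>l)&(p[:,0]<h)
        if s.sum()>4: print(n,nm,s.sum(),np.percentile(p[s],[0,1,99],axis=0).round(1).tolist(),cv2.minAreaRect(p[s].astype(np.float32)))
    H,S,V=cv2.split(cv2.cvtColor(im,cv2.COLOR_BGR2HSV))
    red=((H<8)|(H>172))&(S>150)&(V>60)&(np.hypot(P[...,0]-657,P[...,1]+176)<30)
    if red.any(): print(n,"red dot",red.sum(),P[red].mean(0).round(1))
    cv2.imwrite(f"pics/p2_{n}.png",im)
a=cv2.imread("pics/p2_wrist.png");b=cv2.resize(cv2.imread("pics/p2_top.png")[110:260,200:360],(480,300),interpolation=2)
cv2.imwrite("pics/b.png",np.vstack([cv2.resize(a,(480,300)),b]))
```

```text
[ 579.33450633 -158.96161101  229.48696453]
wrist card 2063 [[-98.2, -26.0], [-98.0, -25.7], [-40.9, 25.3]] ((-69.0926284790039, -0.028577804565429688), (51.88394546508789, 58.12635803222656), 89.84675598144531)
wrist bed 555 [[-108.9, -28.0], [-108.8, -27.5], [-98.0, 27.3]] ((-103.36119842529297, -0.14500045776367188), (55.69116973876953, 10.947466850280762), 89.81536102294922)
wrist grip 278 [[-95.4, -5.6], [-95.2, -5.6], [-66.4, 3.7]] ((-80.86285400390625, -0.8998541831970215), (9.3405122756958, 29.162641525268555), 89.90245056152344)
wrist red dot 157 [ 655.9 -177.3  188.2]
top card 52 [[-109.2, -25.9], [-104.8, -25.9], [-48.3, 25.3]] ((-68.50110626220703, -9.662227630615234), (76.04159545898438, 36.81785583496094), 41.4222297668457)
top bed 36 [[-112.5, -27.9], [-112.4, -27.7], [-94.5, -10.3]] ((-103.43020629882812, -19.48501968383789), (16.784177780151367, 20.4425106048584), 82.10204315185547)
```

View pics/b.png

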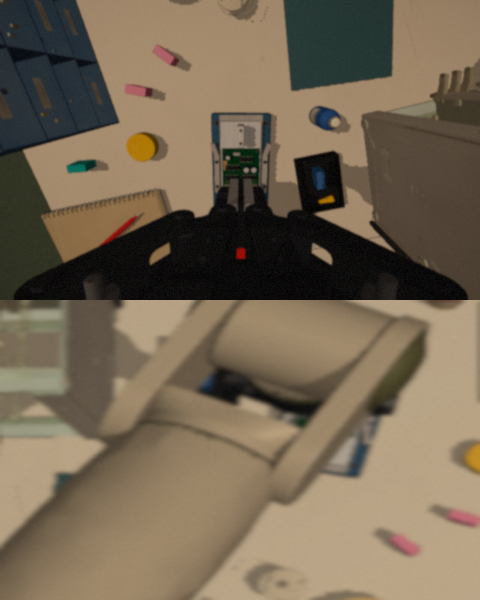

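Emit:
apply_moves:
  targets:
    - [0,[40,-9,0],[0,0,0]]
    - [0,[77.5,-17.5,0],[0,0,0]]
    - [0,[77.5,-17.5,-20],[0,0,0]]
    - [0,[77.5,-17.5,-35],[0,0,0]]
    - [0,[77.5,-17.5,-40],[0,0,0]]
    - [0,[77.5,-17.5,-44],[0,0,0]]
    - [0,[77.5,-17.5,-48],[0,0,0]]
    - [0,[77.5,-17.5,-52],[0,0,0]]
    - [0,[77.5,-17.5,-56],[0,0,0]]
    - [0,[77.5,-17.5,-59],[0,0,0]]
    - [0,[77.5,-17.5,-61],[0,0,0]]
    - [0,[77.5,-17.5,-62],[0,0,0]]

```text
time_s: 15.3
eef_pos: [657.4, -176.7, 170.8]
ee_rot: [0.001, 0.111, 0.994, -0.0]
force: [-5.7, 2.6, 12.6]
grip_width: -0.0
grip_force: 6.3
```

Emit:
apply_moves:
  targets:
    - [0,[0,0,-1.5],[0,0,0]]
    - [0,[0,0,-3],[0,0,0]]
    - [0,[0,0,-4],[0,0,0]]
    - [0,[0,0,-4],[0,0,0]]

```text
time_s: 15.7
eef_pos: [657.5, -176.7, 169.9]
ee_rot: [0.002, 0.11, 0.994, -0.001]
force: [-13.4, 4.8, 26.5]
grip_width: -0.001
grip_force: 13.4
```

Emit:
apply_moves:
  targets:
    - [0,[0,0,-4],[0,0,0]]
    - [0,[0,0,-4],[0,0,0]]
    - [0,[0,0,-4],[0,0,0]]
    - [0,[0,0,-4],[0,0,0]]
    - [0,[0,0,-4],[0,0,0]]
    - [0,[0,0,-4],[0,0,0]]
    - [0,[0,0,0],[0,0,0]]
    - [0,[0,0,6],[0,0,0]]
    - [0,[0,0,12],[0,0,0]]
    - [0,[0,0,18],[0,0,0]]
    - [0,[0,0,30],[0,0,0]]
    - [0,[0,0,62],[0,0,0]]
    - [0,[-40,9,62],[0,0,0]]
    - [30,[-77.5,17.5,62],[0,0,0]]
    - [30,[-77.5,17.5,62],[0,0,0]]
    - [30,[-77.5,17.5,62],[0,0,0]]

```text
time_s: 17.3
eef_pos: [579.8, -159.4, 227.5]
ee_rot: [0.001, 0.111, 0.994, -0.0]
force: [-1.1, 0.0, -0.2]
grip_width: 0.354
grip_force: 0.0
```

Run:
```python
from m3 import *
print(ctrl.sense()["eef_pos"])
t=np.radians(-12.6);R=np.array([[np.cos(t),-np.sin(t)],[np.sin(t),np.cos(t)]])
im,d,P=cloud("wrist");q=P[~np.isnan(P).any(-1)];p=(q[:,:2]-[657,-176.5])@R
for nm,a,b,w,l,h in(("card",24,34,26,-125,-40),("grip",51,58,20,-110,-60)):
    s=(q[:,2]>a)&(q[:,2]<b)&(abs(p[:,1])<w)&(p[:,0]>l)&(p[:,0]<h)
    print(nm,s.sum(),np.percentile(p[s],[0,1,99],axis=0).round(1).tolist(),(q[s][:,:2].max(0)+q[s][:,:2].min(0))/2)
H,S,V=cv2.split(cv2.cvtColor(im,cv2.COLOR_BGR2HSV))
red=((H<8)|(H>172))&(S>150)&(V>60)&(np.hypot(P[...,0]-657,P[...,1]+176)<30)
print("red",red.sum(),P[red].mean(0))
```

```text
[ 579.81131907 -159.35531208  227.51463302]
card 2101 [[-98.3, -26.0], [-98.1, -25.5], [-40.4, 25.7]] [ 589.23433836 -161.54127578]
grip 285 [[-95.3, -6.0], [-94.7, -6.0], [-65.3, 3.3]] [ 578.55100274 -160.15992132]
red 308 [ 655.64223643 -177.2147413   188.19434082]
```

Emit:
apply_moves:
  targets:
    - [30,[-0.3,0,-50],[0,0,0]]
    - [30,[-0.3,0,-100],[0,0,0]]
    - [30,[-0.3,0,-145],[0,0,0]]
    - [30,[-0.3,0,-170],[0,0,0]]
    - [30,[-0.3,0,-184],[0,0,0]]
    - [30,[-0.3,0,-192.5],[0,0,0]]
    - [30,[-0.3,0,-192.5],[0,0,0]]
    - [3,[-0.3,0,-192.5],[0,0,0]]
    - [3,[-0.3,0,-192.5],[0,0,0]]
    - [3,[-0.3,0,-192.5],[0,0,0]]
    - [3,[-0.3,0,-192.5],[0,0,0]]
    - [3,[-0.3,0,-192.5],[0,0,0]]
    - [3,[-0.3,0,-192.5],[0,0,0]]
  squeeze: 80

```text
time_s: 18.65
eef_pos: [580.4, -159.5, 35.9]
ee_rot: [0.001, 0.11, 0.994, -0.0]
force: [-0.4, 1.2, 7.0]
grip_width: 0.096
grip_force: 80.5
```

Emit:
apply_moves:
  targets:
    - [3,[-2,0.4,1],[0,0,0]]
    - [3,[-10,2.2,1.2],[0,0,0]]
    - [3,[-18,4,1.2],[0,0,0]]
    - [3,[-26,5.8,1.2],[0,0,0]]
    - [3,[-36,8,1.2],[0,0,0]]
    - [3,[-46,10.2,1.2],[0,0,0]]
    - [3,[-56,12.4,1.5],[0,0,0]]
    - [3,[-68,15,1.5],[0,0,0]]
    - [3,[-82,18,3],[0,0,0]]
    - [3,[-95,21,15],[0,0,0]]
    - [3,[-110,24,40],[0,0,0]]
    - [3,[-110,24,48],[0,0,0]]
    - [3,[-110,24,48],[0,0,0]]

```text
time_s: 19.95
eef_pos: [469.7, -135.4, 82.8]
ee_rot: [0.001, 0.111, 0.994, -0.0]
force: [0.0, -0.0, -3.1]
grip_width: 0.091
grip_force: 79.5
```

Emit:
apply_moves:
  targets:
    - [3,[-15,15,0],[0,0,-5]]
    - [3,[-23,45,0],[0,0,-12]]
    - [3,[-23,85,0],[0,0,-19]]
    - [3,[-23,125,0],[0,0,-25]]
    - [3,[-23,160,0],[0,0,-25]]
    - [3,[-23,177,0],[0,0,-25]]
    - [3,[-23,177,-15],[0,0,-25]]
    - [3,[-23,177,-35],[0,0,-25]]
    - [3,[-23,177,-50],[0,0,-25]]
    - [3,[-23,177,-58],[0,0,-25]]
    - [3,[-23,177,-61],[0,0,-25]]
    - [3,[-23,177,-63.5],[0,0,-25]]
    - [3,[-23,177,-64],[0,0,-25]]
    - [3,[-23,177,-64],[0,0,-25]]

```text
time_s: 21.35
eef_pos: [446.8, 41.8, 18.8]
ee_rot: [0.0, 0.323, 0.946, 0.0]
force: [-2.1, 1.4, 4.3]
grip_width: 0.095
grip_force: 80.2
```

Touched down. Release, lift and back away for a check.

Emit:
apply_moves:
  targets:
    - [30,[0,0,0],[0,0,0]]
    - [30,[0,0,0],[0,0,0]]
    - [30,[0,0,0],[0,0,0]]
    - [30,[0,0,0],[0,0,0]]
    - [30,[0,0,10],[0,0,0]]
    - [30,[0,0,40],[0,0,0]]
    - [30,[0,0,90],[0,0,0]]
    - [30,[0,0,140],[0,0,0]]
    - [30,[-20,-60,200],[0,0,0]]
    - [30,[-20,-120,200],[0,0,0]]
    - [30,[-20,-120,200],[0,0,0]]
    - [30,[-20,-120,200],[0,0,0]]
    - [30,[-20,-120,200],[0,0,0]]

```text
time_s: 22.65
eef_pos: [426.3, -78.4, 218.7]
ee_rot: [0.0, 0.324, 0.946, 0.0]
force: [-0.4, -0.4, 0.2]
grip_width: 0.35
grip_force: 0.0
```

Run:
```python
from m2 import *
print(ctrl.sense()["eef_pos"],ctrl.sense()["force"])
im,d,P=cloud("wrist");meas(im,P)
i2,_,P2=cloud("side")
for nm,Q in(("w",P),("s",P2)):
    v=(Q[...,:2]-[477,19.3])@np.array([[.793,.609],[-.609,.793]]) 
    s=(abs(v[...,0]-45)<4)&(abs(v[...,1])<20);print(nm,"header z",s.sum(),np.percentile(Q[s][:,2],[10,50,90]) if s.any() else "")
    s=(v[...,0]<-42)&(v[...,0]>-54)&(abs(v[...,1])>10)&(abs(v[...,1])<26);print("plate z",s.sum(),np.percentile(Q[s][:,2],[10,50,90]) if s.any() else "")
s=(np.hypot(P2[...,0]-657,P2[...,1]+176)<18)&(P2[...,2]>160);print("knob",P2[s][:,2].max() if s.any() else "")
cv2.imwrite("pics/e.png",np.vstack([cv2.resize(im,(480,300)),cv2.resize(i2,(480,300))]))
```

```text
[426.30062932 -78.44998215 218.67806421] [-0.4241762  -0.42738155  0.22552926]
relaytop few 0
bedplate 2165 rect [ 580.1 -174.6] [67.1 72.6] 161.5 mean [ 577.7 -170.7   19.8] pca -17.3
bedall 2385 rect [ 579.6 -174.4] [67.1 73.8] 161.5 mean [ 575.8 -171.6   19.5] pca -12.0
card 5520 rect [475.   18.5] [ 60.7 110.6] 142.5 mean [471.5  18.7  15.5] pca -38.0
griptop 320 rect [445.   41.6] [10.2 29.1] 142.4 mean [444.5  41.4  36.6] pca -38.0
conn 157 rect [ 4.984e+02 -1.000e-01] [49. 40.] 52.5 mean [504.4   2.1  24.6] pca -79.4
mat 6588 rect [476.7   8. ] [145.7 125.7] 85.4 mean [473.    0.6   3. ] pca 71.9
traywall 67 rect [685.4 -49.1] [23.6 97.6] 159.7 mean [700.6 -55.5  23.4] pca -10.6
w header z 253 [15.6385267  20.72192174 24.24218341]
plate z 309 [ 9.97894442 10.93166086 11.821845  ]
s header z 70 [17.72293569 20.38952899 23.05953045]
plate z 90 [ 7.93953379  9.20602962 10.14696637]
knob 187.71195763765837
```

View pics/e.png

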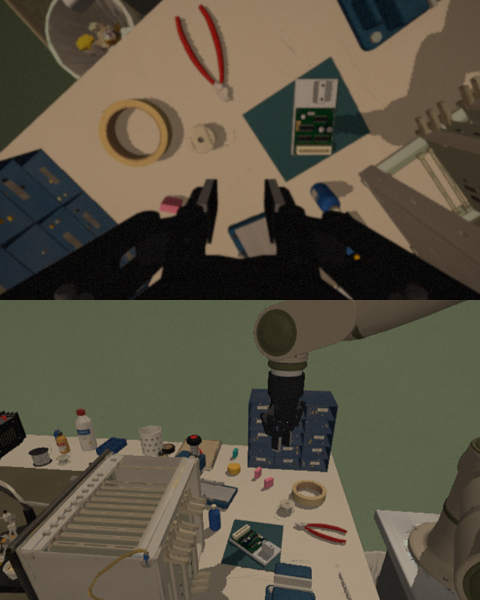

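The card lies flat on the mat at (315,118) in the upper picture. Its connector top is at about 24 mm, so it is home, and the knob is up at 188 mm.

```bash
python3 -c "
from rig import ctrl
print(ctrl.finish_job())"
```

```text
the job is handed in; nothing more can be done
None
```

I handed the job in at about 23 s of the 72 s allowed, and no verdict came back: the relay is in the black tray, the connector measures fully home, the knob is back up and the card lies flat on the mat.

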